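# Set the dough-rest timer and start it

## Task

On the grey dough timer, turn the big knurled dial with a fingertip, by rubbing it round, until its white pointer clicks into the notch at the raised steel stud; take the finger off it, then press the round button fully down to start the timer and let it come up again. Do not press the square button beside it, do not lift, tip or shove the timer about, and leave the cup, the dough scraper and the jar where they stand.

Things in the scene. Friction and masses are not known exactly. Their poses are not given: they have to be found in the camera images.
- timer: Grey box-shaped bench timer, 180 (its x) x 280 (its y) x 70 mm high, about 3 kg, standing loose on rubber feet on the steel table. Origin: centre of its underside; z up; on the table its top panel is at height 70 mm. Slotted face on its -x side (towards the robot). The dial's axis is vertical at x 0, y +52 mm; the round button is at x +8, y -85 mm; the square stop button at x -52, y -85 mm.
- dial (a joint): Angle of the dial, rad: 0 with the pointer at the stud, growing clockwise seen from above. It clicks every 0.524 rad (30 degrees) and starts one to three clicks short (about -0.52, -1.05 or -1.57): turn it clockwise. It can run two clicks past and be turned back. Let go, it springs to the nearest click; a click takes about 0.05 N m (1 N along the rim, or 1.5 N dragging its top face half way out).
- dial_top (a point): Centre of the flat top face of the dial, on its axis, 96 mm above the table. The dial is a black round disc 98 mm across (102 mm over the 36 upright ribs of its rim, too broad to pinch), its top face 24 mm above its underside, which lies 2 mm above the panel. A fingertip pressed on it with 6 to 10 N and rubbed slowly round (about 30 mm/s) turns it; a faster or lighter one may slip.
- dial_pointer (a point): Outer end of the white pointer line on top of the dial, 45 mm from its axis.
- stud (a point): Top of the raised round steel stud, 11 mm across and 5 mm high, on the panel 70 mm from the dial's axis on the timer's +x side (away from the slotted face); the other clicks have flat white ticks.
- start_top (a point): Centre of the top face of the round button: grey, 28 mm across, in a round steel housing; its top is about 92 mm above the table.
- start (a joint): Travel of the round button, m: 0 up, 0.006 fully down (about 4 N, spring return). It counts as pressed beyond 0.004.
- stop (a joint): Travel of the square stop button, m: 0 up, 0.006 fully down. Not to be pressed.
- stop_top (a point): Centre of the top face of the square stop button: grey, 26 x 26 mm, in a square steel housing 44 mm wide, about 60 mm from the round button, nearer the slotted face.
- cup: Bystander: open aluminium cup, 72 mm across, 85 mm high, upright. Origin: centre of its underside.
- scraper: Bystander: dough scraper lying flat, steel blade 100 x 130 mm with a wooden handle 26 mm thick along its +x edge. Origin: on the table under the blade's centre.
- jar: Bystander: closed glass jar with a white lid, 68 mm across, 90 mm high, upright. Origin: centre of its underside.

How it is judged:
By the outcome, as a careful person would: the job done as asked, in the order asked, and still so for the second after the job is handed in, with the robot touching nothing.
It also fails if it takes over 58 s, if anything falls off the work surface, if the arm or the gripper's body presses on something with over 40 N, if the wrist force passes 120 N, or if a joint passes its speed limit or range.

## Robot

A 6-joint arm with a two-finger parallel gripper is mounted at the origin on the work surface. World frame = base frame: x ahead of the robot, y to its left, z up, the work surface at z = 0. Lengths are in m, angles in rad, forces in N, time in s.
With the tool pointing down it reaches from about 0.35 to 0.775 m from the base axis. Payload 7.3 kg.
Tool frame: the origin (TCP) lies at the very end of the fingers, on their centre line; the grasp point (between the pads) lies 19 mm behind it; x points along the fingers, y is the direction in which the jaws open and shut, and the axes are right-handed (so a half turn about x gives the same grasp; the last joint's range is limited). The gripper opens to 92 mm and grips with 3 to 60 N. Pads are 19 mm wide; open, the fingers measure 130 mm over their backs; the gripper's body (75 mm by 190 mm) begins 47 mm behind the grasp point.
Start: joints at [1.071, 0.342, 1.524, -0, 1.275, -0.146], TCP at [0.182, 0.493, 0.227] pointing down, gripper open.
Joint ranges: [-2.53, 2.53], [-0.77, 2.02], [0.04, 2.7], [-1, 4.14], [0.28, 2.66], [-3.11, 3.11]. Speed limits (rad/s): [2.57, 2.57, 3.14, 3.14, 3.14, 3.14].

## Interface

Orientations are given as [roll, pitch, yaw] about the fixed x, y, z axes, in that order (R = Rz(yaw) Ry(pitch) Rx(roll)).
In Python, from cell import robot gives the robot as it stands.
- The arm moves only by the tool play_rows, never from a script. Its argument "moves" is a list that holds one entry, the list of rows, each a list of 5 numbers: the shift along the tool's x, y, z in m, then the turn about the tool's x in degrees, then the opening, from -1 (shut) to 1 (fully open), so that 0 is half open. A call has exactly 10 rows; each row shifts and turns the pose as measured when the row begins, along the tool's axes as they then stand; what a row does not reach is not made up. A row lasts 1/10 s, in which the tool goes at most 50 mm and 8.59 degrees, less where a joint would pass 70% of its speed; a pose out of reach is approached as far as the arm can. A call with a gripper value outside its range is refused whole. The fingers move at their own pace and stop on an object; "grip_force" is the grip in N (left out, the last holds). Time passes only in rows, so rows that do not move let the fingers close, or fill a call up. It gives the time, the measured TCP pose, the force and the opening at its end, in the units of the state.
- robot.observe(): the state, without advancing time (a new reading comes with each control period).
- robot.read_camera(name): name is "side" or "top"; returns the picture (480x640x3 uint8, red, green, blue); there is no depth.
- robot.get_calibration(name): a dict with "mtx" (3x3 intrinsics, pixels), "k1" (the pictures are not rectified: a ray, as slopes to the right and down, at radius r is drawn at 1 + k1 r^2 times it, then the intrinsics apply), "view" (4x4, takes a point from world to camera coordinates). Camera axes: x right, y up, looking along -z (the intrinsics and any distortion apply to the point x, -y, -z); pixel columns grow to the right and rows downward; lengths in m; the calibration is good to about 2 mm. A picture is of the moment at which its call begins. get_calibration takes no time and is no camera call.
- robot.hand_in(): hands the job in, once; it reports no verdict.
Trained networks look in the newest picture that a camera, given by its name, has taken for a name from the list of things; names that differ only in an ending like _2 or _b are one class to them, and where a whole thing is asked for, a point or a joint stands for the part that bears it (a point fixed in the world has none). Each returns a list of dicts, best first, with "score" (0 to 1); they miss things now and then, are a little off and sometimes report something else, mostly with a low value. They report only what shows in the picture. A call takes as long as a camera call.
- robot.spot_in(camera, label): "point" ([column, row] in pixels, amid what is visible of it).
The state is a dict: "time": time; "qpos": joint angles; "qvel": joint speeds; "joint_efforts": joint torques, N m; "tool_pos": TCP position; "tool_rot": TCP orientation; "contact_force": force on the tool from outside, world axes, zero at the start; "torque": the same for the moment, N m; "opening": finger opening in m.
Only numpy, scipy, OpenCV 4.12 (cv2) and the standard library are available. Lean on these libraries where they do the work, as an engineer would, in place of code of your own. Each camera call takes 0.05 s, during which the arm holds its last target.

## Working session

There is one attempt and no reset: what is moved stays moved. The work goes in short steps, Python scripts to look and compute and a tool call to move; the robot and the scene stay as the last step left them, time stands still between calls to the robot, and variables do not carry over. Pictures are saved under pics/ and viewed, and the job is handed in when it is done.

Besides the shell and the picture viewer there is one more tool, called after "Emit:" in YAML: its name, and indented under it one key for each argument. play_rows: Moves the arm, as the interface text tells. Its arguments: {"type":"object","properties":{"moves":{"type":"array"},"grip_force":{"type":"number"}},"required":["moves"]}

```bash
mkdir -p pics; ls
python3 - <<'E'
from cell import robot
import cv2,json
s=robot.observe();print(s)
for c in ["side","top"]:
    im=robot.read_camera(c);cv2.imwrite(f"pics/{c}0.png",im[:,:,::-1])
    k=robot.get_calibration(c);print(c,k)
    for l in ["timer","dial_top","dial_pointer","stud","start_top","stop_top","cup","jar","scraper"]:
        print(l,robot.spot_in(c,l)[:2])
E
```

```text
pics
{'time': 0.0, 'qpos': array([ 1.07100179e+00,  3.42736279e-01,  1.52504689e+00, -1.36403028e-06,
        1.27540917e+00, -1.46005715e-01]), 'qvel': array([ 0.00093233, -0.00072224,  0.0002251 ,  0.00034752,  0.00059418,
       -0.00049087]), 'joint_efforts': array([ 1.99500537e-04, -4.31242454e+01, -2.44219279e+01,  7.17375451e-02,
        5.60231984e-02, -1.33963140e-04]), 'tool_pos': array([0.1816651 , 0.49211466, 0.22602751]), 'tool_rot': array([-1.71598669,  1.56919664, -2.06977511]), 'contact_force': array([ 0.15767493, -0.11991973,  0.72546952]), 'torque': array([ 0.00030891,  0.02998226, -0.03337867]), 'opening': 0.09186751064744275}
side {'mtx': array([[477.89309073,   0.        , 313.54463594],
       [  0.        , 477.89309073, 243.23655088],
       [  0.        ,   0.        ,   1.        ]]), 'k1': 0.04256852634369079, 'view': array([[-0.9436181 , -0.33061123, -0.01676615,  0.58831828],
       [ 0.22564789, -0.67944172,  0.69817045, -0.15889095],
       [-0.24221462,  0.65502303,  0.71573523, -0.91979016],
       [ 0.        ,  0.        ,  0.        ,  1.        ]]
[... 709 characters left out ...]
8,  0.02988535],
       [ 0.98762935,  0.01944984,  0.15559552, -0.61041265],
       [-0.15564579,  0.00108846,  0.98781233, -1.00036782],
       [ 0.        ,  0.        ,  0.        ,  1.        ]])}
timer [{'point': [339.1, 288.6], 'score': 0.78}]
dial_top [{'point': [314.5, 292.1], 'score': 0.63}]
dial_pointer [{'point': [313.5, 294.4], 'score': 0.97}]
stud [{'point': [337.1, 289.6], 'score': 0.61}]
start_top []
stop_top [{'point': [312.6, 293.7], 'score': 0.74}, {'point': [383.2, 295.2], 'score': 0.71}]
cup [{'point': [218.9, 320.5], 'score': 0.58}]
jar [{'point': [443.4, 246.3], 'score': 0.55}]
scraper [{'point': [336.9, 289.4], 'score': 0.71}, {'point': [372.5, 270.4], 'score': 0.61}]
```

View pics/top0.png

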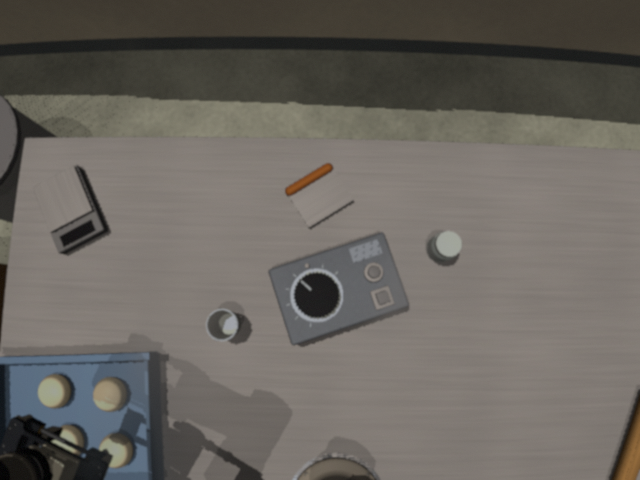

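View pics/side0.png

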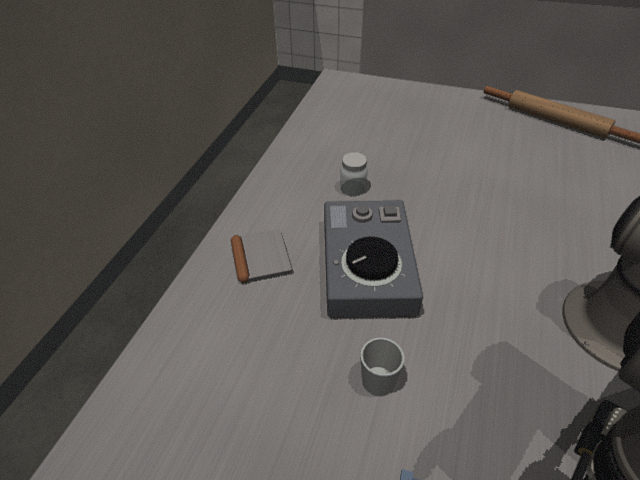

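Run:
```python
import cv2
a=cv2.imread("pics/top0.png")[220:370,240:440];cv2.imwrite("pics/top0c.png",cv2.resize(a,None,fx=4,fy=4,interpolation=cv2.INTER_CUBIC))
a=cv2.imread("pics/side0.png")[200:350,280:480];cv2.imwrite("pics/side0c.png",cv2.resize(a,None,fx=4,fy=4,interpolation=cv2.INTER_CUBIC))
```

```text
(no output)
```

View pics/top0c.png

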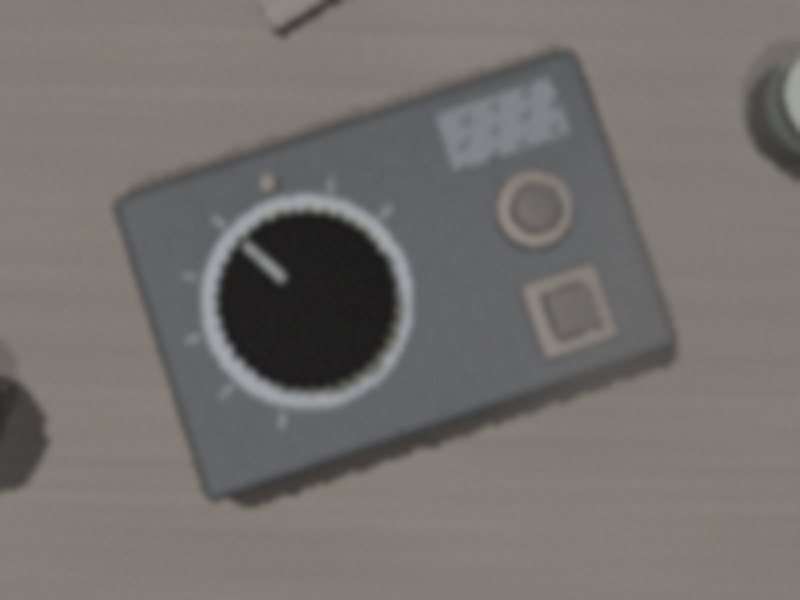

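View pics/side0c.png

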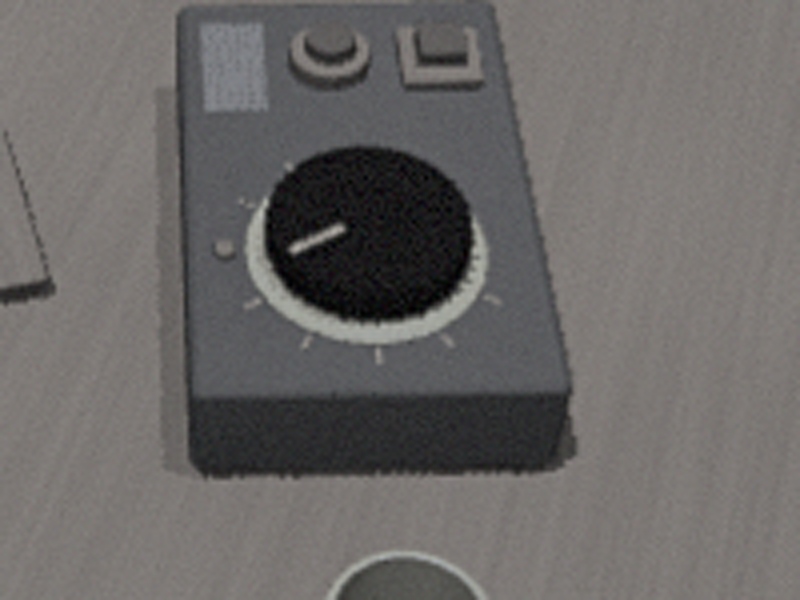

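The top view shows the dial centred near (317,295). The stud is at (307,265), the pointer tip at (301,281), the round button at (374,271) and the square one at (383,296). The pointer looks one click short. Next I'll fit the timer pose with both cameras.

```bash
cat > h.py <<'E'
import numpy as np, cv2
from cell import robot
from scipy.optimize import least_squares
def proj(c,P):
    k=robot.get_calibration(c);P=np.atleast_2d(P);V=k["view"]
    q=P@V[:3,:3].T+V[:3,3]; a=q[:,0]/-q[:,2]; b=-q[:,1]/-q[:,2]; r2=a*a+b*b
    f=1+k["k1"]*r2; M=k["mtx"]
    return np.c_[M[0,0]*a*f+M[0,2],M[1,1]*b*f+M[1,2]]
def back(c,px,z):
    return least_squares(lambda p:(proj(c,[p[0],p[1],z])[0]-px),[0.55,0]).x
def T(p,L):
    L=np.atleast_2d(L);c,s=np.cos(p[2]),np.sin(p[2])
    return np.c_[p[0]+c*L[:,0]-s*L[:,1],p[1]+s*L[:,0]+c*L[:,1],L[:,2]]
E
python3 - <<'E'
from h import *
L=dict(stud=(.07,.052,.075),start=(.008,-.085,.092),stop=(-.052,-.085,.092),dial=(0,.052,.096),c1=(.09,.14,.07),c2=(.09,-.14,.07),c3=(-.09,.14,.07),c4=(-.09,-.14,.07))
obs={"top":dict(stud=(268,182),start=(537,205),stop=(573,307),dial=(309,299),c1=(115,202),c2=(575,48),c3=(208,497),c4=(677,340)),
"side":dict(stud=(223,248),start=(331,42),stop=(441,42),dial=(372,233))}
off={"top":(240,220),"side":(280,200)}
def px(c,n): return (np.array(obs[c][n])+.5)/4-.5+off[c]
def fit(cs):
    def res(p):
        return np.concatenate([(proj(c,T(p,L[n]))[0]-px(c,n)) for c in cs for n in obs[c]])
    return least_squares(res,[0.5,0,0.2],loss="soft_l1"),res
for cs in (["top"],["side"],["top","side"]):
    r,res=fit(cs);print(cs,r.x.round(4));print(res(r.x).reshape(-1,2).round(1).tolist())
p=r.x
W={n:T(p,L[n])[0] for n in L}
for n in W:print(n,W[n].round(4))
for c,t in (("top",(245,242)),("side",(292,249))):
    t=(np.array(t)+.5)/4-.5+off[c]
    w=back(c,t,.096); 
    # dial centre in same camera
    d=back(c,px(c,"dial"),.096); s=back(c,px(c,"stud"),.075)
    v=w-d;u=s-d
    print(c,"pointer r",np.hypot(*v),"ang rel stud (ccw+) deg",np.degrees(np.arctan2(v[1],v[0])-p[2]),np.degrees(np.arctan2(u[1],u[0])-p[2]))
for n,c,q,z in(("cup","top",(219,322),.085),("jar","top",(448,243),.09)): print(n,back(c,q,z))
E
```

```text
['top'] [0.4975 0.0058 0.3441]
[[0.0, -0.2], [0.1, 0.1], [0.2, 0.3], [-0.5, -0.1], [-1.4, -1.0], [0.0, -1.3], [0.1, 2.1], [1.5, 0.5]]
['side'] [0.498  0.0115 0.3408]
[[0.2, 2.0], [-0.0, 0.2], [0.5, -0.2], [-0.7, -2.0]]
['top', 'side'] [0.4981 0.0066 0.3432]
[[-0.3, -0.5], [-0.3, -0.2], [-0.2, 0.1], [-0.9, -0.4], [-1.7, -1.3], [-0.2, -1.5], [-0.3, 1.8], [1.1, 0.3], [1.0, 0.3], [0.4, -1.2], [0.9, -1.7], [-0.1, -3.8]]
stud [0.5465 0.0791 0.075 ]
start [ 0.5342 -0.0707  0.092 ]
stop [ 0.4777 -0.0909  0.092 ]
dial [0.4806 0.0556 0.096 ]
c1 [0.5357 0.1687 0.07  ]
c2 [ 0.6299 -0.0949  0.07  ]
c3 [0.3662 0.1082 0.07  ]
c4 [ 0.4604 -0.1555  0.07  ]
top pointer r 0.04695151940918681 ang rel stud (ccw+) deg 29.939716704029856 0.9038366157908312
side pointer r 0.04036686840201414 ang rel stud (ccw+) deg 13.73503648577876 -8.545465344314298
cup [0.4145872  0.26815299]
jar [ 0.59978948 -0.23934184]
```

```bash
cat >> h.py <<'E'
from scipy.spatial.transform import Rotation as R
DIAL=np.array([.4803,.0551,.096]); START=np.array([.5339,-.0712,.092]); YAW=.3436
def st():
    s=robot.observe(); return s, s["tool_pos"], R.from_euler("xyz",s["tool_rot"]).as_matrix()
def to(P):
    s,p,M=st(); return M.T@(np.array(P)-p)
E
python3 - <<'E'
from h import *
s,p,M=st();print(p.round(4));print(M.round(3))
for z in (M[:,2],-M[:,2],M[:,1],-M[:,1]):
    P=DIAL+.033*z*[1,1,0]; P[2]=.13; print(np.degrees(np.arctan2(z[1],z[0])),P.round(4),(M.T@(P-p)).round(4))
E
```

```text
[0.1819 0.4925 0.2267]
[[ 0.     0.346  0.938]
 [ 0.     0.938 -0.346]
 [-1.     0.     0.   ]]
-20.26908625225072 [0.5113 0.0437 0.13  ] [ 0.0967 -0.307   0.4645]
159.73091374774927 [0.4493 0.0665 0.13  ] [ 0.0967 -0.307   0.3985]
69.73091401103356 [0.4917 0.0861 0.13  ] [ 0.0967 -0.274   0.4315]
-110.26908598896644 [0.4689 0.0241 0.13  ] [ 0.0967 -0.34    0.4315]
```

Emit:
play_rows:
  moves:
    - [[0, -0.025, 0.033, 0, -1], [0, -0.025, 0.033, 0, -1], [0, -0.025, 0.033, 0, -1], [0, -0.025, 0.033, 0, -1], [0, -0.025, 0.033, 0, -1], [0, -0.025, 0.033, 0, -1], [0, -0.025, 0.033, 0, -1], [0, -0.025, 0.033, 0, -1], [0, -0.025, 0.033, 0, -1], [0, -0.025, 0.033, 0, -1]]
  grip_force: 10

```text
time: 2.0
tool_pos: [0.4113, 0.1357, 0.2271]
tool_rot: [1.064, 1.565, 0.721]
contact_force: [1.2, 1.0, 0.3]
opening: 0.0163
```

Run:
```python
from h import *
s,p,M=st();print(s["time"],p.round(4),M.round(3),s["contact_force"],s["opening"])
z=-M[:,2];P=DIAL+.033*z*[1,1,0]; P[2]=.12;print(to(P).round(4))
```

```text
2.0 [0.4113 0.1357 0.2271] [[ 0.004  0.337  0.942]
 [ 0.004  0.942 -0.337]
 [-1.     0.005  0.003]] [1.16397661 0.96905108 0.31223469] 0.01631552985014995
[ 0.107  -0.0532  0.0588]
```

Emit:
play_rows:
  moves:
    - [[0, -0.02, 0.022, 0, -1], [0, -0.02, 0.022, 0, -1], [0.02, -0.012, 0.014, 0, -1], [0.025, 0, 0, 0, -1], [0.025, 0, 0, 0, -1], [0.02, 0, 0, 0, -1], [0.01, 0, 0, 0, -1], [0, 0, 0, 0, -1], [0, 0, 0, 0, -1], [0, 0, 0, 0, -1]]

```text
time: 3.0
tool_pos: [0.456, 0.0582, 0.1267]
tool_rot: [0.541, 1.557, 0.188]
contact_force: [-0.1, -1.1, 0.6]
opening: 0.0002
```

Run:
```python
from h import *
s,p,M=st();print(s["time"],p.round(4),M.round(3),s["contact_force"],s["opening"])
z=-M[:,2];P=DIAL+.033*z*[1,1,0]; P[2]=.096;print(to(P).round(4))
im=robot.read_camera("side");cv2.imwrite("pics/side1.png",cv2.resize(im[120:360,220:540,::-1],None,fx=2.5,fy=2.5))
im=robot.read_camera("top");cv2.imwrite("pics/top1.png",cv2.resize(im[200:380,220:460,::-1],None,fx=3,fy=3))
print(proj("side",p),proj("top",p))
```

```text
3.0 [0.456  0.0582 0.1267] [[ 0.013  0.346  0.938]
 [ 0.003  0.938 -0.346]
 [-1.     0.007  0.012]] [-0.06528988 -1.06214899  0.61832917] 0.00019935213258843
[ 0.0306  0.0052 -0.0095]
[[386.06233592 247.0027319 ]] [[314.33722667 305.10261067]]
```

View pics/side1.png

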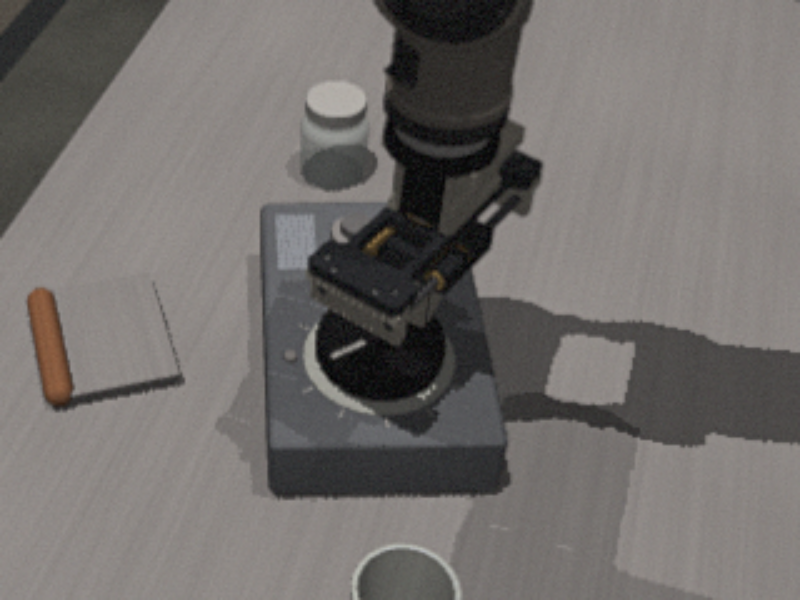

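View pics/top1.png

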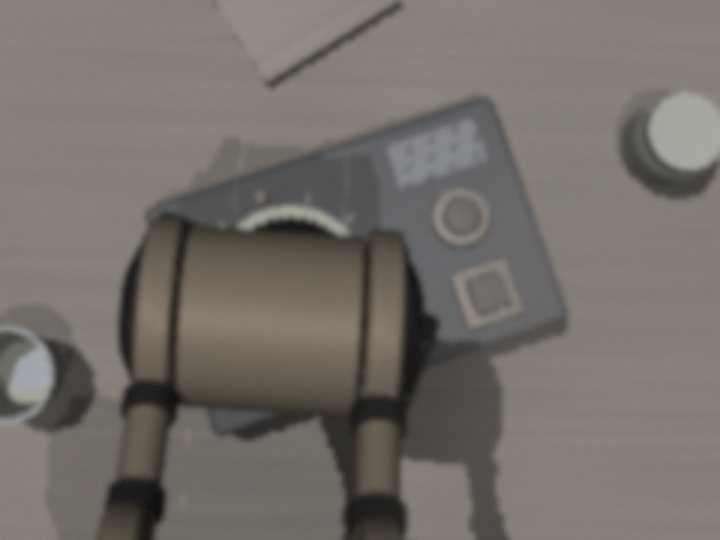

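Emit:
play_rows:
  moves:
    - [[0, 0.003, -0.006, 0, -1], [0.01, 0.003, -0.005, 0, -1], [0.01, 0, 0, 0, -1], [0.005, 0, 0, 0, -1], [0.003, 0, 0, 0, -1], [0.002, 0, 0, 0, -1], [0.001, 0, 0, 0, -1], [0, 0, 0, 0, -1], [0, 0, 0, 0, -1], [0, 0, 0, 0, -1]]

```text
time: 4.1
tool_pos: [0.4486, 0.0693, 0.0966]
tool_rot: [0.535, 1.552, 0.182]
contact_force: [0.3, -0.3, -0.7]
opening: 0.0005
```

```bash
cat >> h.py <<'E'
def rep():
    s,p,M=st();print(s["time"],p.round(4),"x",M[:,0].round(3),"y",M[:,1].round(3),"F",s["contact_force"].round(1))
    z=-M[:,2];P=DIAL+.033*z*[1,1,0];P[2]=.096;print("to go",to(P).round(4));v=p-DIAL;print("r",np.hypot(v[0],v[1]).round(4),"ang",np.degrees(np.arctan2(v[1],v[0])).round(1),"toolz-ang",np.degrees(np.arctan2(z[1],z[0])).round(1))
E
python3 -c "
from h import *
rep()"
```

```text
4.1 [0.4486 0.0693 0.0966] x [ 0.018  0.003 -1.   ] y [0.345 0.938 0.009] F [ 0.3 -0.3 -0.7]
to go [ 0.0006 -0.0024  0.0016]
r 0.0347 ang 155.9 toolz-ang 159.8
```

Emit:
play_rows:
  moves:
    - [[0.001, -0.001, 0.001, 0, -1], [0.001, -0.001, 0.001, 0, -1], [0.001, 0, 0, 0, -1], [0.001, 0, 0, 0, -1], [0.001, 0, 0, 0, -1], [0.001, 0, 0, 0, -1], [0.001, 0, 0, 0, -1], [0.001, 0, 0, 0, -1], [0.001, 0, 0, 0, -1], [0.001, 0, 0, 0, -1]]

```text
time: 5.1
tool_pos: [0.4492, 0.0695, 0.0961]
tool_rot: [0.768, 1.549, 0.414]
contact_force: [-4.1, 1.2, 15.1]
opening: 0.0002
```

```bash
python3 -c "
from h import *
rep()"
```

```text
5.1 [0.4492 0.0695 0.0961] x [ 0.02   0.009 -1.   ] y [0.347 0.938 0.015] F [-4.1  1.2 15.1]
to go [ 0.     -0.0027  0.0011]
r 0.0342 ang 155.2 toolz-ang 159.7
```

Emit:
play_rows:
  moves:
    - [[0.0005, 0, 0, 0, -1], [0.0005, 0.002, 0, 3, -1], [0.0005, 0.003, 0.0001, 5, -1], [0.0005, 0.003, 0.0001, 5, -1], [0.0005, 0.003, 0.0001, 5, -1], [0.0005, 0.003, 0.0001, 5, -1], [0.0005, 0.003, 0.0001, 5, -1], [0.0005, 0, 0, 0, -1], [0.0005, 0, 0, 0, -1], [0.0005, 0, 0, 0, -1]]

```text
time: 6.1
tool_pos: [0.4621, 0.0837, 0.0962]
tool_rot: [1.201, 1.541, 0.336]
contact_force: [-3.6, 0.6, 8.3]
opening: 0.0004
```

Run:
```python
from h import *
rep()
im=robot.read_camera("side");cv2.imwrite("pics/side2.png",cv2.resize(im[200:350,280:480,::-1],None,fx=4,fy=4))
```

```text
6.1 [0.4621 0.0837 0.0962] x [ 0.028  0.01  -1.   ] y [0.761 0.648 0.028] F [-3.6  0.6  8.3]
to go [ 0.0001 -0.0047  0.0005]
r 0.0338 ang 122.5 toolz-ang 130.4
```

View pics/side2.png

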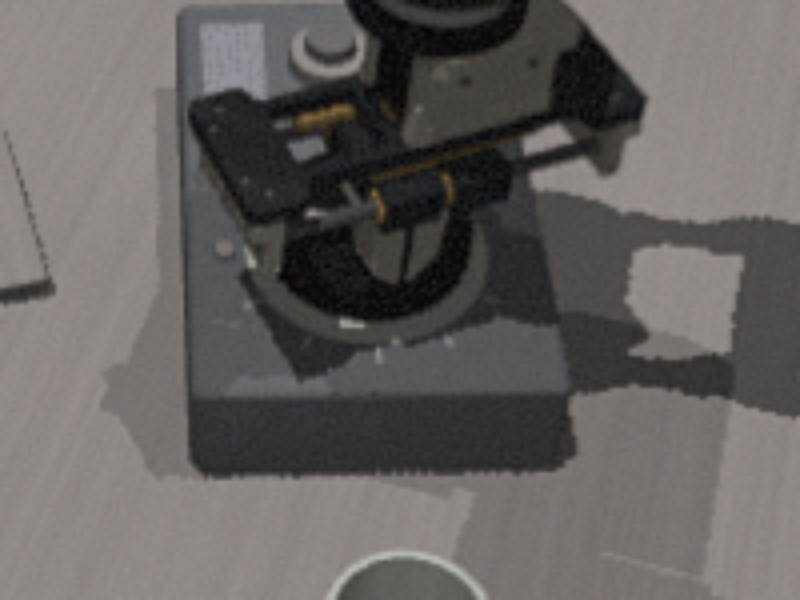

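Emit:
play_rows:
  moves:
    - [[-0.008, 0, 0, 0, -1], [-0.01, 0, 0, 0, -1], [-0.01, 0, 0, 0, -1], [-0.01, 0, 0, 0, -1], [-0.01, 0, 0, 0, -1], [0, 0, 0, 0, -1], [0, 0, 0, -5, -1], [0, 0, 0, -5, -1], [0, 0, 0, -5, -1], [0, 0, 0, -5, -1]]

```text
time: 7.15
tool_pos: [0.4612, 0.0827, 0.149]
tool_rot: [0.813, 1.54, 0.309]
contact_force: [-0.4, -0.9, 0.6]
opening: 0.0004
```

Run:
```python
from h import *
rep()
P=START.copy();P[2]=.13;print(to(P).round(4))
im=robot.read_camera("side");cv2.imwrite("pics/side3.png",cv2.resize(im[200:350,280:480,::-1],None,fx=4,fy=4))
im=robot.read_camera("top");cv2.imwrite("pics/top3.png",cv2.resize(im[220:370,240:440,::-1],None,fx=4,fy=4))
```

```text
7.15 [0.4612 0.0827 0.149 ] x [ 0.03   0.009 -1.   ] y [0.483 0.875 0.023] F [-0.4 -0.9  0.6]
to go [ 0.0526 -0.0161 -0.004 ]
r 0.0336 ang 124.7 toolz-ang 151.1
[ 0.0197 -0.1     0.1377]
```

View pics/side3.png

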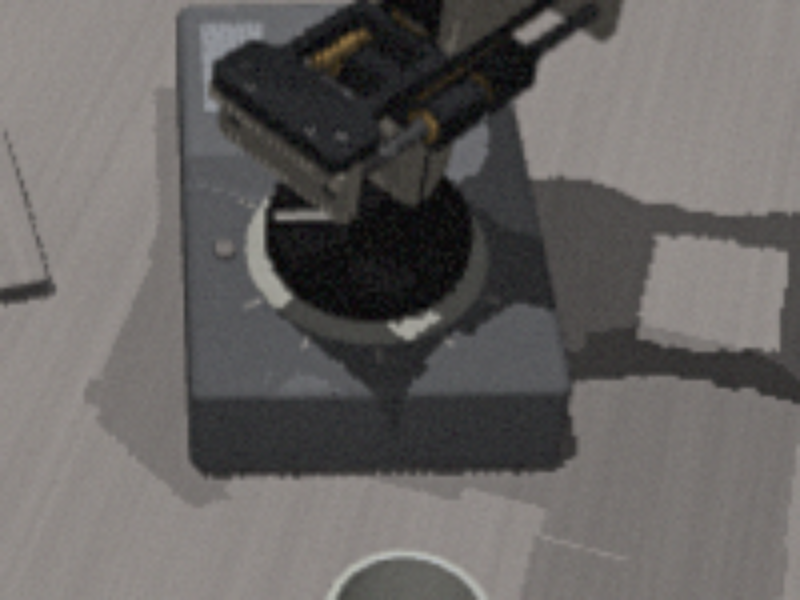

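View pics/top3.png

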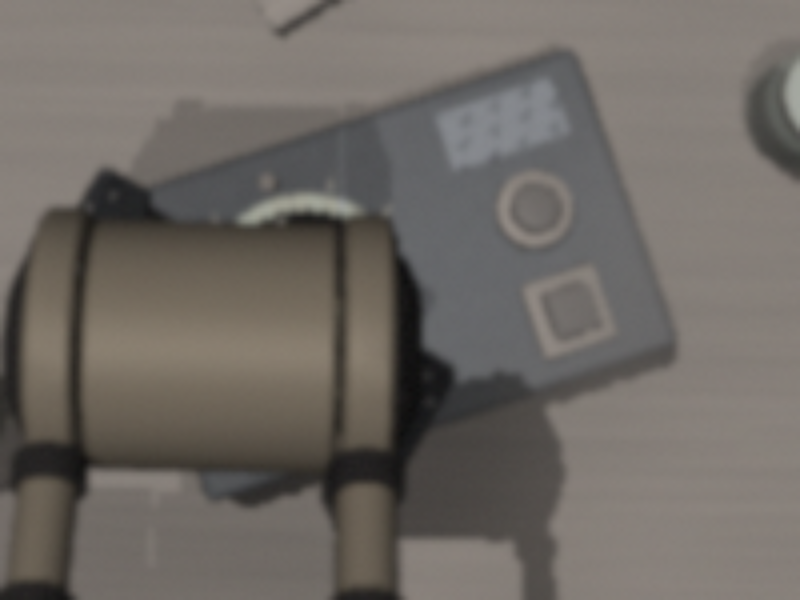

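The pointer tip moved in the side view from about (292,249) to (275,215) in the crop, and the timer hasn't moved. I'll check it against the predicted pixels for each click.

Run:
```python
from h import *
for k in (-1,0,1):
    a=YAW-k*np.pi/6
    for r in (.045,.02):
        P=DIAL+[r*np.cos(a),r*np.sin(a),0]
        print(k,r,((proj("side",P)[0]-[280,200]+.5)*4-.5).round(0),((proj("top",P)[0]-[240,220]+.5)*4-.5).round(0))
```

```text
-1 0.045 [295. 253.] [245. 243.]
-1 0.02 [338. 233.] [279. 274.]
0 0.045 [280. 219.] [280. 220.]
0 0.02 [331. 218.] [295. 263.]
1 0.045 [289. 185.] [323. 217.]
1 0.02 [335. 203.] [314. 262.]
```

Emit:
play_rows:
  moves:
    - [[0, -0.018, 0.025, 0, -1], [0, -0.018, 0.025, 0, -1], [0, -0.018, 0.025, 0, -1], [0, -0.018, 0.025, 0, -1], [0, -0.014, 0.02, 0, -1], [0, -0.008, 0.01, 0, -1], [0, -0.004, 0.006, 0, -1], [0, 0, 0, 0, -1], [0, 0, 0, 0, -1], [0, 0, 0, 0, -1]]

```text
time: 8.25
tool_pos: [0.532, -0.0722, 0.1483]
tool_rot: [0.943, 1.542, 0.419]
contact_force: [-0.1, 0.5, 0.3]
opening: 0.0005
```

Run:
```python
from h import *
rep()
P=START.copy();print(to(P).round(4))
im=robot.read_camera("side");cv2.imwrite("pics/side4.png",cv2.resize(im[140:340,260:500,::-1],None,fx=3,fy=3))
```

```text
8.25 [ 0.532  -0.0722  0.1483] x [ 0.026  0.012 -1.   ] y [0.5   0.866 0.023] F [-0.1  0.5  0.3]
to go [ 0.0518  0.0831 -0.1423]
r 0.1374 ang -67.9 toolz-ang 150.0
[0.0563 0.0005 0.0002]
```

View pics/side4.png

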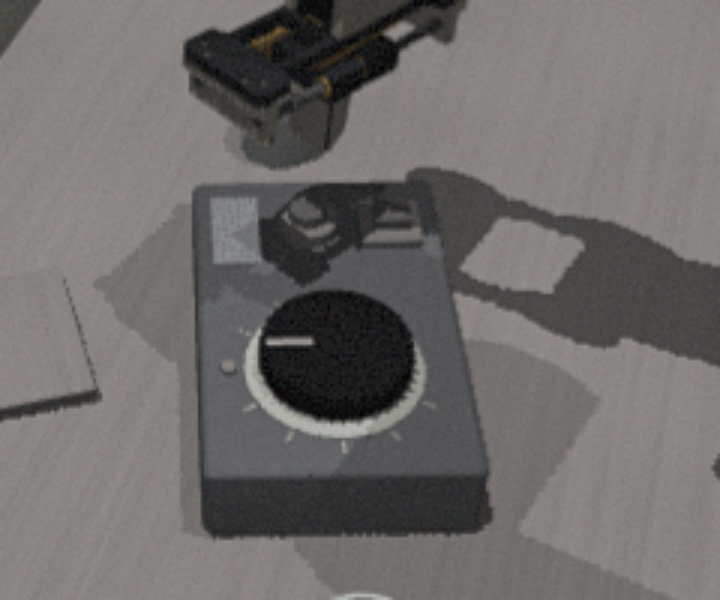

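The pointer points straight at the stud, and the tip is over the round button. I'll descend.

Emit:
play_rows:
  moves:
    - [[0.012, 0, 0, 0, -1], [0.012, 0, 0, 0, -1], [0.012, 0, 0, 0, -1], [0.008, 0, 0, 0, -1], [0.004, 0, 0, 0, -1], [0.003, 0, 0, 0, -1], [0.001, 0, 0, 0, -1], [0, 0, 0, 0, -1], [0, 0, 0, 0, -1], [0, 0, 0, 0, -1]]

```text
time: 9.3
tool_pos: [0.5323, -0.0691, 0.0918]
tool_rot: [0.989, 1.543, 0.468]
contact_force: [-0.6, 1.0, 1.5]
opening: 0.0005
```

Run:
```python
from h import *
rep()
P=START.copy();print(to(P).round(4))
im=robot.read_camera("side");cv2.imwrite("pics/side5.png",cv2.resize(im[160:310,300:500,::-1],None,fx=4,fy=4))
im=robot.read_camera("top");cv2.imwrite("pics/top5.png",cv2.resize(im[220:370,280:480,::-1],None,fx=4,fy=4))
```

```text
9.3 [ 0.5323 -0.0691  0.0918] x [ 0.025  0.012 -1.   ] y [0.498 0.867 0.023] F [-0.6  1.   1.5]
to go [-0.0045  0.0819 -0.1398]
r 0.1346 ang -67.3 toolz-ang 150.1
[-0.0002 -0.0011  0.0025]
```

View pics/side5.png

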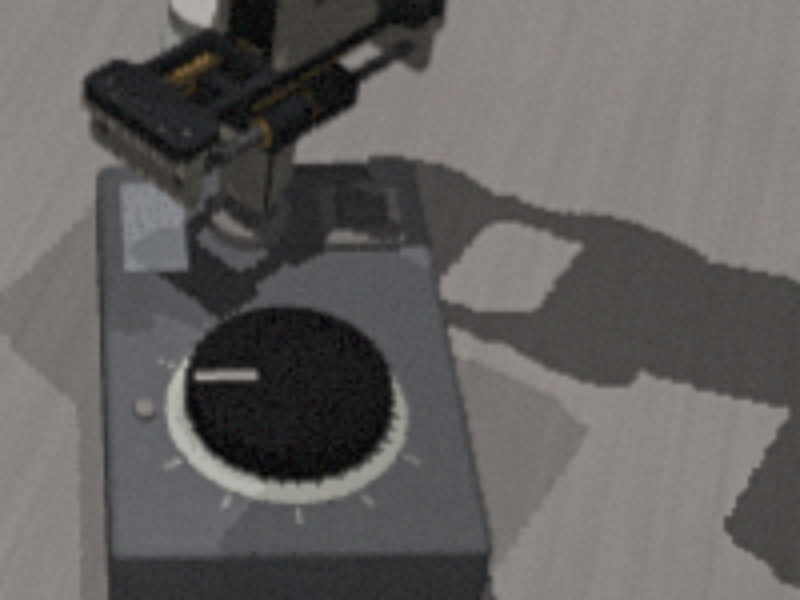

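Emit:
play_rows:
  moves:
    - [[0.0015, -0.001, 0.002, 0, -1], [0.0015, 0, 0, 0, -1], [0.0015, 0, 0, 0, -1], [0.0015, 0, 0, 0, -1], [0.0015, 0, 0, 0, -1], [0.001, 0, 0, 0, -1], [0.001, 0, 0, 0, -1], [0.001, 0, 0, 0, -1], [0.001, 0, 0, 0, -1], [0.001, 0, 0, 0, -1]]

```text
time: 10.4
tool_pos: [0.534, -0.071, 0.0861]
tool_rot: [0.884, 1.54, 0.363]
contact_force: [-4.5, 1.0, 11.1]
opening: 0.0007
```

Run:
```python
from h import *
rep()
im=robot.read_camera("side");cv2.imwrite("pics/side6.png",cv2.resize(im[160:310,300:500,::-1],None,fx=4,fy=4))
```

```text
10.4 [ 0.534  -0.071   0.0861] x [ 0.028  0.011 -1.   ] y [0.497 0.868 0.024] F [-4.5  1.  11.1]
to go [-0.0107  0.083  -0.1421]
r 0.1371 ang -66.9 toolz-ang 150.2
```

View pics/side6.png

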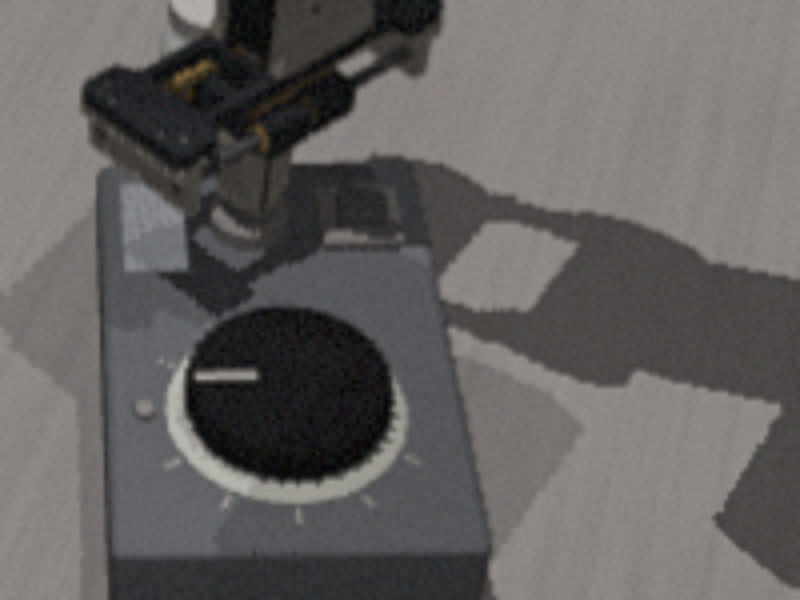

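Emit:
play_rows:
  moves:
    - [[0.0015, 0, 0, 0, -1], [0.0015, 0, 0, 0, -1], [0.0015, 0, 0, 0, -1], [-0.008, 0, 0, 0, -1], [-0.015, 0, 0, 0, -1], [-0.02, 0, 0, 0, -1], [-0.02, 0, 0, 0, -1], [-0.02, 0, 0, 0, -1], [-0.015, 0, -0.02, 0, -1], [-0.01, 0, -0.03, 0, -1]]

```text
time: 11.45
tool_pos: [0.4893, -0.0486, 0.1951]
tool_rot: [0.784, 1.537, 0.263]
contact_force: [0.6, -0.4, -0.3]
opening: 0.0003
```

Run:
```python
from h import *
rep()
im=robot.read_camera("side");cv2.imwrite("pics/side7.png",cv2.resize(im[160:310,300:500,::-1],None,fx=4,fy=4))
im=robot.read_camera("top");cv2.imwrite("pics/top7.png",im[:,:,::-1])
```

```text
11.45 [ 0.4893 -0.0486  0.1951] x [ 0.033  0.009 -0.999] y [0.498 0.867 0.024] F [ 0.6 -0.4 -0.3]
to go [ 0.0989  0.083  -0.0948]
r 0.1041 ang -85.0 toolz-ang 150.1
```

View pics/side7.png

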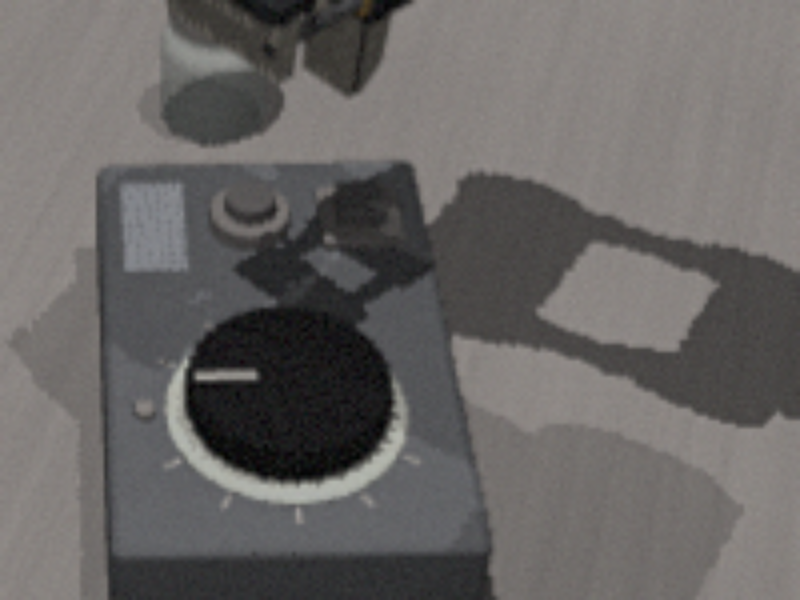

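View pics/top7.png

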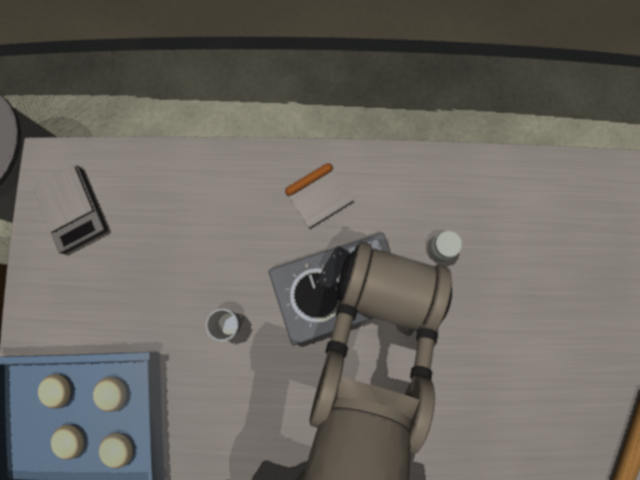

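The pointer sits at the stud, the round button is up again, and the timer, cup, jar and scraper haven't moved. I'll let the arm settle, then hand in.

Emit:
play_rows:
  moves:
    - [[0, 0, 0, 0, -1], [0, 0, 0, 0, -1], [0, 0, 0, 0, -1], [0, 0, 0, 0, -1], [0, 0, 0, 0, -1], [0, 0, 0, 0, -1], [0, 0, 0, 0, -1], [0, 0, 0, 0, -1], [0, 0, 0, 0, -1], [0, 0, 0, 0, -1]]

```text
time: 12.55
tool_pos: [0.489, -0.0484, 0.1935]
tool_rot: [0.822, 1.539, 0.301]
contact_force: [0.5, 0.2, 1.7]
opening: 0.0005
```

Run:
```python
from h import *
rep(); print(robot.hand_in())
```

```text
12.55 [ 0.489  -0.0484  0.1935] x [ 0.031  0.009 -0.999] y [0.497 0.867 0.023] F [0.5 0.2 1.7]
to go [ 0.0975  0.0832 -0.0942]
r 0.1039 ang -85.2 toolz-ang 150.2
the job is handed in; nothing more can be done
None
```

The job is done and handed in after about 12.6 s, well inside the 58 s limit; the hand-in gave no verdict.

- **Dial:** I rubbed it one click clockwise with the closed fingertips at about 8 N (15 N briefly as they first pressed on), then lifted off. The pointer settled within about 5 enlarged-picture pixels (just over 1 camera pixel) of where it should be at the stud. It was still there in the last side picture.
- **Round button:** I pressed it from 92 mm to 86 mm above the table, its full 6 mm, where the force rose to 11 N. I pressed slightly harder for 0.3 s and then lifted clear. The side picture shows it back up.
- **Everything else:** By eye, the timer, cup, scraper and jar have not moved, and nothing came near the square button. The arm ended about 0.19 m up, touching nothing.

Two small things disagreed. The side camera alone put the timer about 5 mm further to the robot's left than the top camera did, and I used a combined fit, which the contact heights (96 mm for the dial, about 92 mm for the button) agreed with. In the last top picture the arm hid both buttons, so my check that the round one came up rests on the side view.

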